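# Clear the belt-drive trainer and hold its tensioner back

## Task

Get the belt-drive trainer ready for its new belt: with the scraper block, not with the fingers, sweep the three black plastic chips right off the trainer's plate so that they lie down on the table and none leans on its edge, and stand the scraper back on the table. Then push the sprung tensioner arm back by its white roller with the gripper's fingers, well past its click, and finish while still holding it there, because it springs back when let go. Leave the bin, wheel and battery box where they are.

Things in the scene. Friction and masses are not known exactly. Their poses are not given: they have to be found in the camera images.
- trainer: Belt-drive trainer, fixed: aluminium base 260 (x) x 320 (y) x 25 mm high; origin at the centre of its underside, on the table; x to its back (away from the robot), z up. Front half (x -130 to 0 mm) a bare plate, 25 mm over the table. At the back two pulleys (46 mm wide, x 85, y +-135 mm, rims 50 mm, axles 58 mm high), between them tensioner arm and pawl. Nothing on it is over 88 mm high.
- tensioner (a joint): Angle of the sprung tensioner arm: 0 at rest, 0.60 rad at the hard stop; grows as the roller swings to the trainer's back, counter-clockwise from above. A spring drives it to 0: pushing the roller takes about 5 N at first, 12 N at most and 7 to 9 N past the click. The click, where the pawl jumps its cam, is at 0.36 rad; at 0.55 the pawl has dropped fully. The pawl does not lock: let go, the arm returns to 0.
- idler (a point): Centre of the upright white idler roller at the tensioner arm's free end, to be pushed: 24 mm in diameter, foot 39 mm, top 85 mm and this point 62 mm above the table. It moves on a circle of 95 mm radius about the pivot: in the trainer's frame from x 31, y -33 mm at rest to x 84, y -50 mm at the stop.
- pivot (a point): Foot of the tensioner arm's upright pivot pin, at x 85, y 45 mm in the trainer's frame, 25 mm above the table.
- scraper_mid (a point): Centre of the loose scraper block (about 0.18 kg), half-way up, 34 mm above its underside; it stands on the table beside the trainer, on either side. Foot of grey plastic 110 (x) x 28 (y) x 18 mm high; on its middle a wooden grip 60 (x) x 20 (y) mm, from 18 to 68 mm above the underside, to be taken from above across its 20 mm (y).
- chip0_mid (a point): Centre of a loose black plastic chip 22 x 16 x 10 mm (12 g), lying flat on the bare front half of the trainer's plate, 25 mm above the table, its centre between x -105 and -45 mm in the trainer's frame.
- chip1_mid (a point): Centre of a loose black plastic chip 18 x 18 x 10 mm (12 g), lying flat on the bare front half of the trainer's plate, 25 mm above the table, its centre between x -105 and -45 mm in the trainer's frame.
- chip2_mid (a point): Centre of a loose black plastic chip 24 x 14 x 10 mm (12 g), lying flat on the bare front half of the trainer's plate, 25 mm above the table, its centre between x -105 and -45 mm in the trainer's frame.
- parts_bin: Bystander: open green parts bin 100 x 80 x 50 mm, standing on the table on the other side of the trainer from the scraper; origin at the centre of its underside.
- wheel: Bystander: black rubber wheel lying flat, 60 mm in diameter, 30 mm high; origin at the centre of its underside.
- battery_box: Bystander: black battery box 70 x 60 x 34 mm; origin at the centre of its underside.

How it is judged:
On the way, in this order (a step that is already met when the one before it is completed fails the run):
1. all three chips are off the trainer's plate (z of each of chip0_mid, chip1_mid, chip2_mid in the frame of trainer below 0.018 m), for 0.2 s.
2. the tensioner arm is pushed past its click (value of joint tensioner above 0.42 rad), for 0.2 s.
At the end, for the whole second after the job is handed in: All three chips off the plate (centres below 18 mm), the scraper standing released and at rest on the table (centre below 42 mm, tilt under 0.2 rad), clear of the tensioner; the fingers hold the tensioner arm past its click, above 0.42 rad, pressing with over 1.5 N (all of step 1 and height (world z) of scraper_mid below 0.042 m and angle between scraper_mid's own z axis and vertical below 0.2 rad and contact force between the fingers and scraper below 0.1 N and linear speed of scraper below 0.02 m/s and contact force between scraper and tensioner below 0.1 N and value of joint tensioner above 0.42 rad and contact force between the fingers and tensioner above 1.5 N); the arm keeps its last pose, push and grip.
It fails at once if the fingers touch a chip (contact force between the fingers and chip0 above 0.3 N or contact force between the fingers and chip1 above 0.3 N or contact force between the fingers and chip2 above 0.3 N).
It fails at once if the bin, the wheel or the battery box is moved more than 30 mm (distance of any of parts_bin, wheel, battery_box from where it was at the start of the episode above 0.03 m).
It also fails if it takes over 70 s, if anything falls off the work surface, if the arm or the gripper's body presses on something with over 40 N, if the wrist force passes 120 N, or if a joint passes its speed limit or range.

## Robot

A 6-joint arm with a two-finger parallel gripper is mounted at the origin on the work surface. World frame = base frame: x ahead of the robot, y to its left, z up, the work surface at z = 0. Lengths are in m, angles in rad, forces in N, time in s.
With the tool pointing down it reaches from about 0.35 to 0.975 m from the base axis. Payload 4.9 kg.
Tool frame: the origin (TCP) lies at the very end of the fingers, on their centre line; the grasp point (between the pads) lies 19 mm behind it (grasp_offset is the distance from the TCP to the grasp point, in m); x points along the fingers, y is the direction in which the jaws open and shut, and the axes are right-handed (so a half turn about x gives the same grasp; the last joint's range is limited). The gripper opens to 85 mm and grips with 20 to 120 N. Pads are 22 mm wide; open, the fingers measure 114 mm over their backs; the gripper's body (76 mm by 85 mm) begins 54 mm behind the grasp point. The pads swing forward as they close: fully open they stand 13 mm farther back than shut.
Start: joints at [1.047, 0.053, 1.613, -0, 1.476, -0.119], TCP at [0.246, 0.574, 0.231] pointing down, gripper open.
Joint ranges: [-3.01, 3.01], [-1.01, 2.22], [0.06, 2.58], [-1.02, 4.17], [0.09, 2.62], [-3.14, 3.14]. Speed limits (rad/s): [2.57, 2.57, 3.14, 3.14, 3.14, 3.14].

## Interface

Orientations are given as a rotation vector (axis times angle).
In Python, from station import get_obs, get_image, camera_model, finish_job, grasp_offset gives the robot as it stands.
- The arm moves only by the shell command python3 -m crank 'ROWS' [OPENING] [FORCE]. ROWS is JSON, a list that holds one entry, the list of rows, each a list of 4 numbers: the shift along the world's x, y, z in m, then the turn about the world's z in degrees. In form: [[[dx, dy, dz, turn], ...]]. A call has 1 to 5 rows; each row is the pose to reach, as a shift and turn from the pose commanded when the call began; what a row does not reach only later rows make up. A row lasts 1/12 s, in which the tool goes at most 41.7 mm and 7.16 degrees, less where a joint would pass 70% of its speed; a pose out of reach is approached as far as the arm can. A call with a gripper value outside its range is refused whole. OPENING is the opening, from 0 (shut) to 1 (fully open), set as the call begins (- or left out, the last holds). The fingers move at their own pace and stop on an object; FORCE is the grip in N (left out, the last holds). Time passes only in rows, so rows that repeat a pose let the fingers close. It gives the time, the measured TCP pose, the force and the opening at its end, in the units of the state.
- get_obs(): the state, without advancing time (a new reading comes with each control period).
- get_image(name): name is "scene" or "side" or "wrist"; returns (picture, depth): 480x640x3 uint8, red, green, blue; 480x640 float32, m along the optical axis (not along the pixel's ray), 0 where there is no reading.
- camera_model(name): a dict with "fx", "fy", "cx", "cy" (pixels), "xyz" and "attitude" of the camera in the world. Camera axes: x right, y down, z forward; pixel columns grow to the right and rows downward; lengths in m; the calibration is good to about 2 mm. A picture is of the moment at which its call begins: read the wrist's pose just before it. camera_model takes no time and is no camera call; for the wrist camera it gives the pose at the moment of the call.
- finish_job(): hands the job in, once; it reports no verdict.
The state is a dict: "t": time; "q": joint angles; "dq": joint speeds; "effort": joint torques, N m; "tool_pos": TCP position; "tool_rot": TCP orientation; "contact_force": force on the tool from outside, world axes, zero at the start; "wrist_torque": the same for the moment, N m; "opening": finger opening in m.
Only numpy, scipy, OpenCV 4.12 (cv2) and the standard library are available. Lean on these libraries where they do the work, as an engineer would, in place of code of your own. Each camera call takes 0.05 s, during which the arm holds its last target.

## Working session

There is one attempt and no reset: what is moved stays moved. The work goes in short steps, Python scripts to look and compute and a shell command to move; the robot and the scene stay as the last step left them, time stands still between calls to the robot, and variables do not carry over. Pictures are saved under pics/ and viewed, and the job is handed in when it is done.

```bash
ls; mkdir -p pics
python3 - <<'E'
from station import *
import cv2
o=get_obs();print({k:(v if not hasattr(v,'round') else v) for k,v in o.items()})
for n in ("scene","side","wrist"):
    m=camera_model(n)
    print(n,m)
    im,d=get_image(n)
    cv2.imwrite(f"pics/{n}0.png",im[:,:,::-1])
    import numpy as np
    np.savez(f"pics/{n}0.npz",im=im,d=d)
print(grasp_offset)
E
```

```text
pics
{'t': 0.0, 'q': array([ 1.04694132e+00,  5.33628394e-02,  1.61426869e+00,  1.11301901e-05,
        1.47602811e+00, -1.19015140e-01]), 'dq': array([-4.08159826e-05, -1.17184892e-03, -1.75574353e-04, -2.43556353e-04,
       -3.90991716e-04, -3.66079028e-04]), 'effort': array([ 7.45425841e-04, -3.93694282e+01, -3.70168483e+01, -5.82391181e-05,
        7.17189949e-03, -4.85005827e-06]), 'tool_pos': array([0.24586302, 0.57393573, 0.23007445]), 'tool_rot': array([ 0.31605072,  1.54803247, -0.3191433 ]), 'contact_force': array([ 0.55346274, -0.6799224 ,  0.87573407]), 'wrist_torque': array([ 0.02099764,  0.05106895, -0.00618959]), 'opening': 0.08548394511087012}
scene {'fx': 498.21503366401276, 'fy': 498.21503366401276, 'cx': 330.0307059609412, 'cy': 234.3078334348256, 'xyz': array([0.99082441, 0.68655992, 0.71390858]), 'attitude': array([-0.7030675 , -2.51352983,  1.22524487])}
side {'fx': 449.58213560297617, 'fy': 449.58213560297617, 'cx': 321.47390596187955, 'cy': 235.320105555777, 'xyz': array([ 0.53617031, -0.53981743,  0.67417058]), 'attitude': array([-2.39804757,  0.09747719, -0.01168479])}
wrist {'fx': 360.70848344907836, 'fy': 360.70848344907836, 'cx': 318.67272247408243, 'cy': 243.77767799908403, 'xyz': array([0.18480134, 0.59955931, 0.37350406]), 'attitude': array([2.42808784, 1.60307125, 0.21258994])}
0.0187
```

View pics/scene0.png

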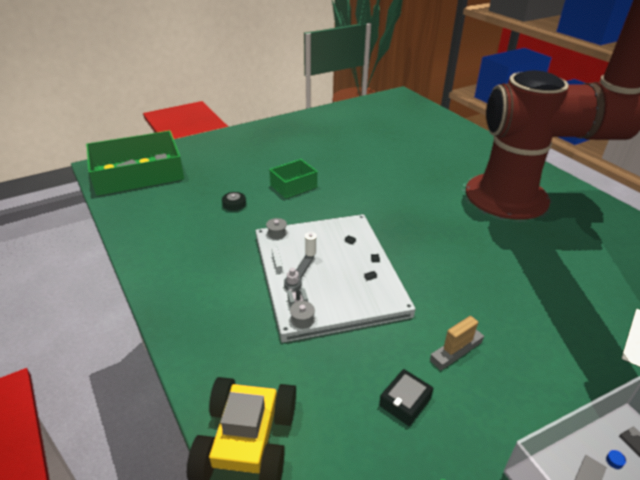

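View pics/side0.png

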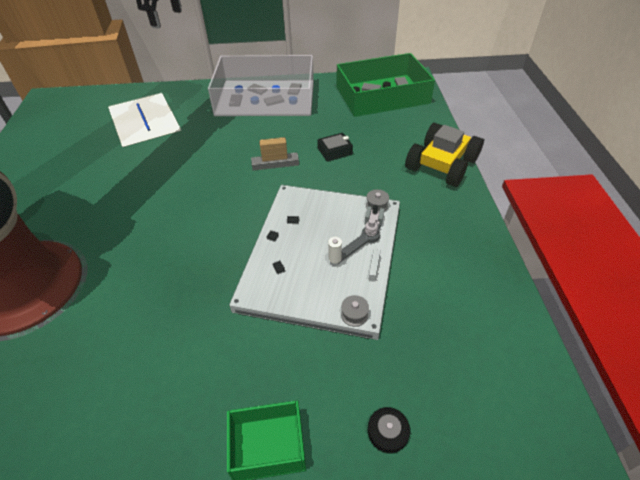

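View pics/wrist0.png

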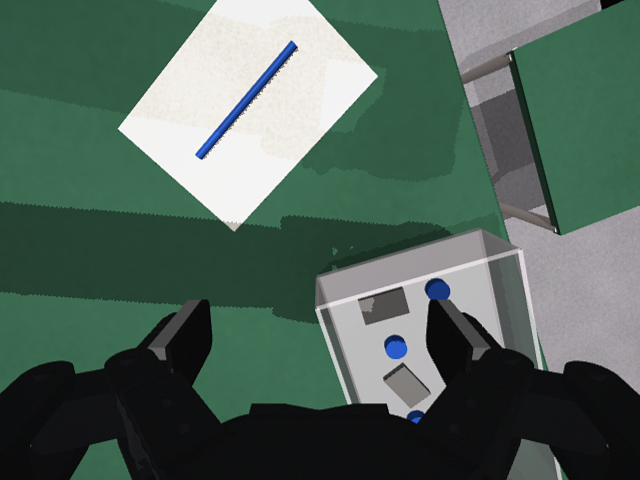

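```bash
cat > h.py <<'E'
import numpy as np, cv2, json
from scipy.spatial.transform import Rotation as R
from station import *
def cam(n):
    m=camera_model(n); return m
def plane(m,uv,z):
    uv=np.atleast_2d(uv).astype(float)
    r=np.c_[(uv[:,0]-m['cx'])/m['fx'],(uv[:,1]-m['cy'])/m['fy'],np.ones(len(uv))]
    w=R.from_rotvec(m['attitude']).apply(r)
    s=(z-m['xyz'][2])/w[:,2]
    return m['xyz']+w*s[:,None]
def proj(m,p):
    c=R.from_rotvec(m['attitude']).inv().apply(np.atleast_2d(p)-m['xyz'])
    return np.c_[c[:,0]/c[:,2]*m['fx']+m['cx'],c[:,1]/c[:,2]*m['fy']+m['cy']]
def cloud(m,d):
    v,u=np.mgrid[0:480,0:640]
    c=np.stack([(u-m['cx'])/m['fx']*d,(v-m['cy'])/m['fy']*d,d],-1).reshape(-1,3)
    return (R.from_rotvec(m['attitude']).apply(c)+m['xyz']).reshape(480,640,3)
E
python3 - <<'E'
from h import *
for n in ("side","scene"):
    m=cam(n);f=np.load(f"pics/{n}0.npz");im,d=f['im'],f['d']
    P=cloud(m,d);ok=d>0
    tab=ok&(abs(P[...,2])<.02)
    print(n,'table z',np.median(P[...,2][tab]))
    hsv=cv2.cvtColor(im,cv2.COLOR_RGB2HSV)
    # plate: near z=25 & low saturation & within region
    reg=ok&(P[...,0]>.35)&(P[...,0]<.9)&(P[...,1]>-.3)&(P[...,1]<.35)
    pl=reg&(abs(P[...,2]-.025)<.012)&(hsv[...,1]<60)&(hsv[...,2]>110)
    pm=(pl*255).astype(np.uint8)
    pm=cv2.morphologyEx(pm,cv2.MORPH_OPEN,np.ones((3,3)))
    cs,_=cv2.findContours(pm,cv2.RETR_EXTERNAL,cv2.CHAIN_APPROX_NONE)
    c=max(cs,key=cv2.contourArea);h=cv2.convexHull(c)
    W=plane(m,h[:,0],.025)
    rc=cv2.minAreaRect((W[:,:2]*1000).astype(np.float32));print('plate',rc)
    fill=np.zeros_like(pm);cv2.drawContours(fill,[h],-1,255,-1)
    dark=((hsv[...,2]<70)&(fill>0)).astype(np.uint8)
    k,l,s,ce=cv2.connectedComponentsWithStats(dark)
    for i in range(1,k):
        if s[i,4]>15:
            print('dark',s[i],ce[i],plane(m,ce[i],.033)[0].round(4))
    for nm,msk in (('wood',(hsv[...,0]>8)&(hsv[...,0]<22)&(hsv[...,1]>100)&(P[...,2]<.1)&ok&(P[...,1]>-.4)),('white',(hsv[...,1]<40)&(P[...,2]>.05)&(P[...,2]<.095)&reg)):
        k,l,s,ce=cv2.connectedComponentsWithStats(msk.astype(np.uint8))
        for i in range(1,k):
            if s[i,4]>60:
                q=P[l==i];t=q[q[:,2]>np.percentile(q[:,2],90)-.004]
                print(nm,s[i],ce[i].round(1),'top',t.mean(0).round(4),q.min(0).round(3),q.max(0).round(3),cv2.minAreaRect((t[:,:2]*1000).astype(np.float32)))
E
```

```text
side table z 0.0006234967029243865
plate ((566.3901977539062, 18.544876098632812), (325.38232421875, 259.43853759765625), 73.07392883300781)
dark [372 205   7   9  44] [374.77272727 208.38636364] [0.6812 0.1111 0.033 ]
dark [288 217  11   6  62] [292.67741935 219.5       ] [0.5131 0.0948 0.033 ]
dark [267 232  11   9  68] [272.30882353 235.55882353] [0.4724 0.0547 0.033 ]
dark [363 237  16   8  24] [371.45833333 240.41666667] [0.6614 0.0248 0.033 ]
dark [273 262  11  11  79] [278.39240506 266.96202532] [ 0.4834 -0.0241  0.033 ]
dark [346 317  19   6  29] [354.65517241 319.48275862] [ 0.608  -0.1459  0.033 ]
wood [    0     0   142    99 10699] [63.4 44.3] top [-0.3734  1.2889  0.0382] [-0.61   1.203 -0.342] [-0.144  1.451  0.069] ((-361.7422790527344, 1290.11572265625), (351.5623779296875, 89.72430419921875), 14.968660354614258)
wood [260 138  27  23 504] [273.2 148.8] top [0.4765 0.3123 0.0679] [0.448 0.301 0.021] [0.505 0.326 0.07 ] ((476.1070251464844, 314.1402893066406), (57.2518196105957, 22.373306274414062), 3.6490461826324463)
white [428 125  35  27 608] [446.4 137.2] top [0.8
[... 2703 characters left out ...]
08545), (24.047527313232422, 22.40892219543457), 8.814823150634766)
white [287 267  12  15 126] [292.4 274.4] top [0.6633 0.0434 0.0701] [0.653 0.032 0.05 ] [0.674 0.055 0.073] ((662.7301025390625, 42.34638977050781), (13.689595222473145, 9.7701997756958), 61.820919036865234)
white [291 301  22  18 133] [301.1 309.1] top [0.6896 0.1291 0.0569] [0.668 0.109 0.05 ] [0.711 0.146 0.06 ] ((689.2550048828125, 128.90574645996094), (10.05082893371582, 9.796672821044922), 42.74277877807617)
white [ 222  393   41   35 1113] [243.4 410.2] top [0.8718 0.2838 0.085 ] [0.84  0.229 0.052] [0.9   0.317 0.089] ((872.1724853515625, 283.052001953125), (49.746883392333984, 50.52649688720703), 51.57545471191406)
```

Run:
```python
import cv2
a=cv2.imread('pics/side0.png')[110:350,215:435];cv2.imwrite('pics/side0z.png',cv2.resize(a,None,fx=2.5,fy=2.5,interpolation=cv2.INTER_CUBIC))
a=cv2.imread('pics/scene0.png')[200:430,230:500];cv2.imwrite('pics/scene0z.png',cv2.resize(a,None,fx=2.5,fy=2.5,interpolation=cv2.INTER_CUBIC))
```

```text
(no output)
```

View pics/side0z.png

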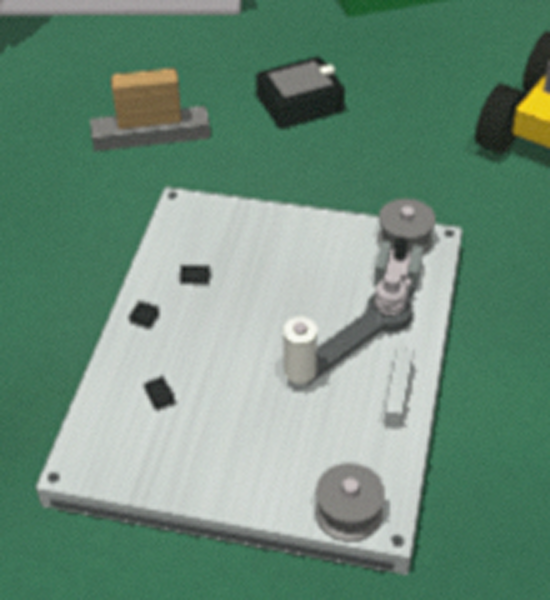

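View pics/scene0z.png

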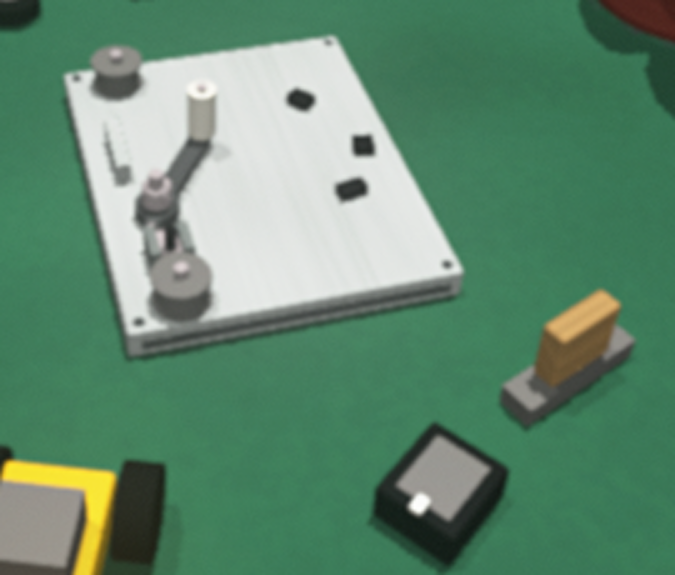

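```bash
cat > fit.py <<'E'
from h import *
from scipy.optimize import least_squares
ms,mc=cam('side'),cam('scene')
T=np.array([[31,-33,85],[85,-135,58],[85,135,58],[-130,160,25],[130,160,25],[130,-160,25],[-130,-160,25]])/1000.
S=np.array([[335.4,241.2],[355,304],[377.8,194.8],[281.8,185.2],[399.8,201.6],[378.6,332.4],[231.8,306]])
C=np.array([[310.8,236],[276.4,221.2],[302.4,307.2],[414.8,308.8],[281.2,336],[256.4,230],[364.4,216]])
def w(p,q):return R.from_rotvec([0,0,p[2]]).apply(q)+[p[0],p[1],0]
for nm,f in (('both',lambda p:np.r_[(proj(ms,w(p,T))-S).ravel(),(proj(mc,w(p,T))-C).ravel()]),('side',lambda p:(proj(ms,w(p,T))-S).ravel()),('scene',lambda p:(proj(mc,w(p,T))-C).ravel())):
    r=least_squares(f,[.57,.02,-.29],loss='soft_l1')
    print(nm,r.x.round(4),np.abs(r.fun).max().round(2));
    if nm=='both':print(r.fun.reshape(-1,2).round(1).tolist());np.save('T.npy',r.x)
p=np.load('T.npy')
def tt(q):return R.from_rotvec([0,0,-p[2]]).apply(np.atleast_2d(q)-[p[0],p[1],0])
for a,b in (((292.7,219.5),(370.2,275.3)),((272.3,235.6),(374.8,257.6)),((278.4,267),(349.8,239.5))):
    A=plane(ms,a,.031)[0];B=plane(mc,b,.031)[0];print('chip',A.round(4),B.round(4),'trainer mm',(tt((A+B)/2)[0]*1000).round(1))
for n,q in (('idler0',[.031,-.033,.062]),('idlerstop',[.084,-.05,.062]),('pivot',[.085,.045,.025])):print(n,w(p,np.array([q])).round(4))
E
python3 fit.py
```

```text
both [ 0.5684  0.0234 -0.2978] 2.67
[[0.1, 0.1], [0.3, -0.9], [0.6, -1.2], [-0.6, -1.3], [0.4, -1.3], [0.6, -0.5], [-2.6, -2.2], [-0.4, -1.1], [0.1, -0.6], [-0.3, -0.9], [0.9, -0.5], [-0.4, -2.7], [-0.6, -1.3], [-0.2, -2.4]]
side [ 0.5679  0.0212 -0.2959] 2.86
scene [ 0.5699  0.0267 -0.2972] 1.55
chip [0.5131 0.0967 0.031 ] [0.5159 0.0995 0.031 ] trainer mm [-73.5  55.6  31. ]
chip [0.4722 0.0565 0.031 ] [0.4753 0.0592 0.031 ] trainer mm [-100.6    5.1   31. ]
chip [ 0.4833 -0.0226  0.031 ] [ 0.4868 -0.0193  0.031 ] trainer mm [-66.7 -66.9  31. ]
idler0 [[ 0.5884 -0.0172  0.062 ]]
idlerstop [[ 0.6341 -0.049   0.062 ]]
pivot [[0.6629 0.0415 0.025 ]]
```

Run:
```python
from h import *
o=get_obs();M=R.from_rotvec(o['tool_rot']).as_matrix();print(M.round(3))
print('jaw dir deg',np.degrees(np.arctan2(M[1,1],M[0,1])))
ms,mc=cam('side'),cam('scene')
for n,m in(('side',ms),('scene',mc)):
    f=np.load(f"pics/{n}0.npz");im,d=f['im'],f['d'];P=cloud(m,d)
    hsv=cv2.cvtColor(im,cv2.COLOR_RGB2HSV)
    w=(hsv[...,0]>8)&(hsv[...,0]<22)&(hsv[...,1]>100)&(P[...,2]<.1)&(P[...,1]>.2)&(P[...,1]<.4)&(P[...,0]>.3)
    t=w&(P[...,2]>.062);q=P[t]
    print(n,np.polyfit(q[:,0],q[:,1],1), cv2.minAreaRect((q[:,:2]*1000).astype(np.float32)))
    # box / bin / wheel approximate
print('bin rim',plane(ms,(265,436),.025).round(3),'wheel',plane(ms,(389,428),.03).round(3),'batt',plane(ms,(335,146),.03).round(3))
```

```text
[[-0.001  0.394  0.919]
 [-0.001  0.919 -0.394]
 [-1.    -0.002 -0.   ]]
jaw dir deg 66.80801982682405
side [0.07621121 0.27513325] ((476.1070251464844, 314.1402893066406), (57.2518196105957, 22.373306274414062), 3.6490461826324463)
scene [-0.05604721  0.34624403] ((678.3391723632812, 310.0889587402344), (60.671539306640625, 457.3832702636719), 83.0748291015625)
bin rim [[ 0.461 -0.317  0.025]] wheel [[ 0.634 -0.322  0.03 ]] batt [[0.621 0.333 0.03 ]]
```

```bash
python3 -m crank '[[[0.04,-0.03,0,6],[0.07,-0.06,0,12],[0.1,-0.09,0,18],[0.12,-0.12,0,24],[0.14,-0.15,0,28]]]' 1 60; python3 -m crank '[[[0.02,-0.03,0,0],[0.04,-0.06,0,0],[0.06,-0.08,0,0],[0.09,-0.11,0,0],[0.09,-0.11,0,0]]]'
```

```text
t: 0.57
tool_pos: [0.3871, 0.4228, 0.2308]
tool_rot: [-0.07, 1.57, 0.069]
contact_force: [0.2, 0.2, 0.1]
opening: 0.0854
t: 0.98
tool_pos: [0.4797, 0.31, 0.231]
tool_rot: [-0.063, 1.568, 0.059]
contact_force: [0.6, -0.8, 1.0]
opening: 0.0856
```

Run:
```python
from h import *
o=get_obs();m=cam('wrist');im,d=get_image('wrist');cv2.imwrite('pics/w1.png',im[:,:,::-1])
M=R.from_rotvec(o['tool_rot']).as_matrix();print(o['tool_pos'],'jaw',np.degrees(np.arctan2(M[1,1],M[0,1])))
P=cloud(m,d);hsv=cv2.cvtColor(im,cv2.COLOR_RGB2HSV)
w=((hsv[...,0]>8)&(hsv[...,0]<22)&(hsv[...,1]>100)&(P[...,2]<.1)&(P[...,2]>.06)).astype(np.uint8)
k,l,s,c=cv2.connectedComponentsWithStats(w);i=1+s[1:,4].argmax();v,u=np.nonzero(l==i);print(s[i],P[l==i].mean(0))
W=plane(m,np.c_[u,v],.068);print(cv2.minAreaRect((W[:,:2]*1000).astype(np.float32)))
```

```text
[0.4796776  0.30998064 0.23103122] jaw 94.45435929062224
[ 316  185   23   68 1455] [0.47354564 0.3147246  0.06832183]
((474.84942626953125, 315.1034240722656), (58.97723388671875, 18.662832260131836), 4.382943153381348)
```

View pics/w1.png

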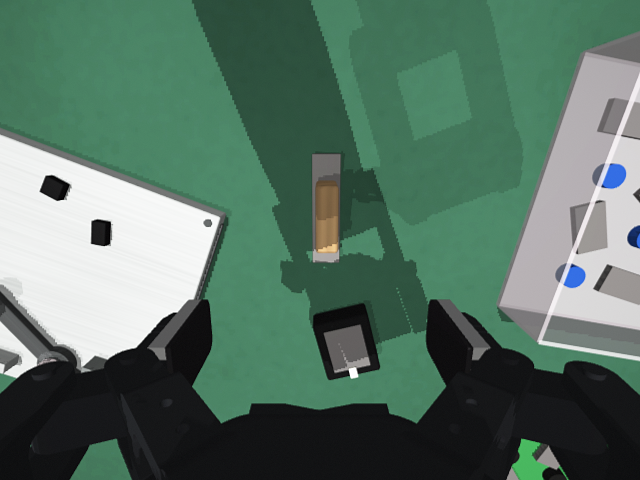

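```bash
python3 -m crank '[[[-0.004,0.005,-0.04,0],[-0.004,0.005,-0.08,0],[-0.004,0.005,-0.12,0],[-0.004,0.005,-0.15,0],[-0.004,0.005,-0.17,0]]]'; python3 -m crank '[[[0,0,-0.015,0],[0,0,-0.025,0],[0,0,-0.035,0],[0,0,-0.036,0],[0,0,-0.036,0]]]'; python3 -m crank '[[[0,0,0,0],[0,0,0,0],[0,0,0,0],[0,0,0,0],[0,0,0,0]]]' 0 60;python3 -m crank '[[[0,0,0,0],[0,0,0,0],[0,0,0,0],[0,0,0,0],[0,0,0,0]]]'
```

```text
t: 1.45
tool_pos: [0.4687, 0.3191, 0.0567]
tool_rot: [-0.069, 1.576, 0.065]
contact_force: [-1.6, 0.7, -0.3]
opening: 0.0853
t: 1.87
tool_pos: [0.472, 0.3198, 0.0253]
tool_rot: [-0.066, 1.57, 0.066]
contact_force: [0.4, -0.7, 0.4]
opening: 0.0854
t: 2.28
tool_pos: [0.4725, 0.3195, 0.0259]
tool_rot: [-0.066, 1.569, 0.066]
contact_force: [0.1, 0.4, 0.5]
opening: 0.0251
t: 2.7
tool_pos: [0.4725, 0.3196, 0.0258]
tool_rot: [-0.066, 1.569, 0.066]
contact_force: [-0.5, -0.8, 4.8]
opening: 0.0193
```

```bash
python3 -m crank '[[[0,0,0.03,0],[0,0,0.06,0],[0,0,0.09,0],[0,0,0.10,7],[0,0,0.10,14]]]'; python3 -m crank '[[[0,0,0,7],[0,0,0,14],[0,0,0,21],[0,0,0,28],[0,0,0,35]]]'; python3 -m crank '[[[0,0,0,7],[0,0,0,14],[0,0,0,19.7],[0,0,0,19.7],[0,0,0,19.7]]]'
python3 - <<'E'
from h import *
p=np.array([.569,.0235,-.2975])
o=get_obs();M=R.from_rotvec(o['tool_rot']).as_matrix();print(o['tool_pos'],o['q'].round(2),'jaw',np.degrees(np.arctan2(M[1,1],M[0,1])))
for q in ([-.036,.030],[-.165,.030],[-.036,-.06],[-.165,-.06]):
    print(q,(R.from_rotvec([0,0,p[2]]).apply([*q,0])+[p[0],p[1],0]).round(4))
im,d=get_image('wrist');cv2.imwrite('pics/w2.png',im[:,:,::-1])
im,d=get_image('side');cv2.imwrite('pics/s2.png',im[:,:,::-1])
E
```

```text
t: 3.12
tool_pos: [0.4739, 0.3205, 0.1289]
tool_rot: [-0.26, 1.549, 0.264]
contact_force: [0.8, -0.2, -2.8]
opening: 0.0195
t: 3.53
tool_pos: [0.4712, 0.3191, 0.1237]
tool_rot: [-0.737, 1.445, 0.738]
contact_force: [-0.7, -0.6, -2.4]
opening: 0.019
t: 3.95
tool_pos: [0.4715, 0.3192, 0.1242]
tool_rot: [-0.993, 1.335, 0.993]
contact_force: [-0.4, -0.0, -1.7]
opening: 0.019
[0.4714517  0.31919868 0.12415651] [ 0.46  0.01  1.84  0.    1.29 -2.39] jaw 163.35979369514348
[-0.036, 0.03] [0.5434 0.0627 0.    ]
[-0.165, 0.03] [0.42   0.1005 0.    ]
[-0.036, -0.06] [ 0.517  -0.0233  0.    ]
[-0.165, -0.06] [0.3937 0.0145 0.    ]
```

View pics/w2.png

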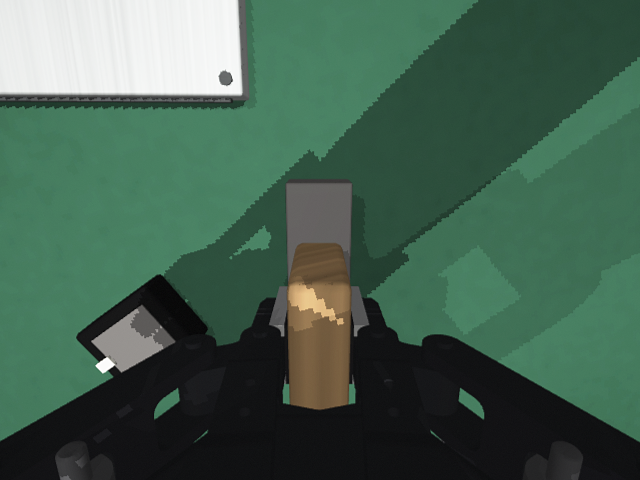

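View pics/s2.png

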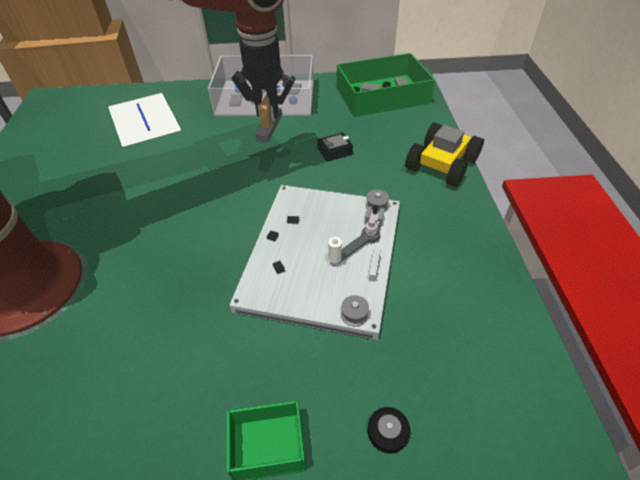

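```bash
python3 -m crank '[[[0.01,-0.04,0,0],[0.02,-0.08,0,0],[0.032,-0.12,0,0],[0.042,-0.155,0,0],[0.052,-0.19,0,0]]]'; python3 -m crank '[[[0.01,-0.035,0,0],[0.02,-0.066,0,0],[0.02,-0.066,0,0],[0.02,-0.066,0,0],[0.02,-0.066,0,0]]]'
python3 - <<'E'
from h import *
for n in('scene','side','wrist'):
  im,d=get_image(n);cv2.imwrite(f'pics/{n}3.png',im[:,:,::-1])
E
```

```text
t: 4.47
tool_pos: [0.5243, 0.1277, 0.1253]
tool_rot: [-0.993, 1.332, 0.993]
contact_force: [0.3, 0.5, -2.1]
opening: 0.0195
t: 4.88
tool_pos: [0.5439, 0.0637, 0.125]
tool_rot: [-0.993, 1.332, 0.994]
contact_force: [-0.3, 0.6, -1.4]
opening: 0.0192
```

View pics/wrist3.png

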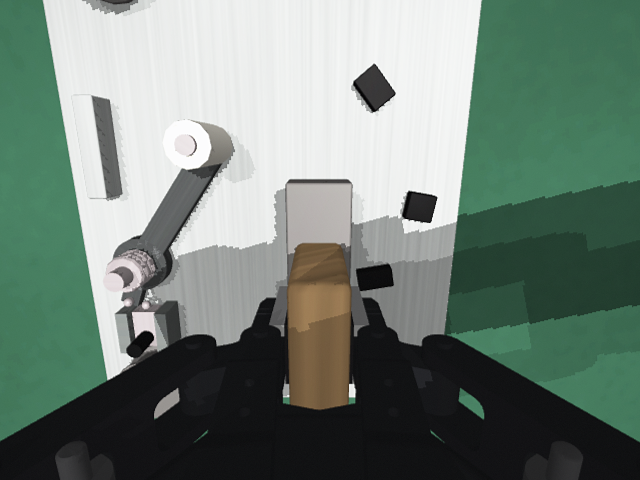

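View pics/side3.png

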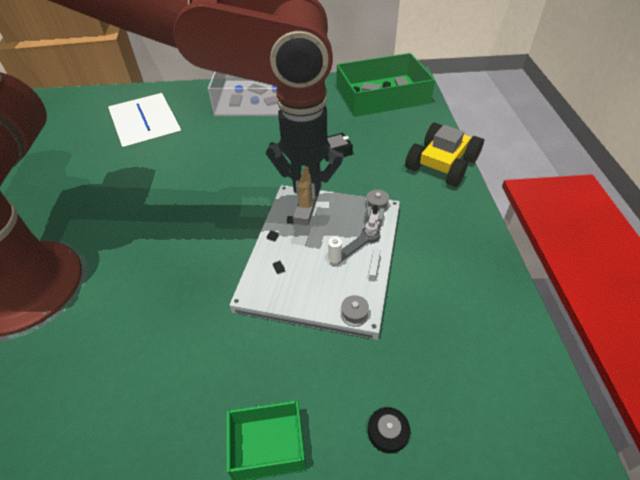

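View pics/scene3.png

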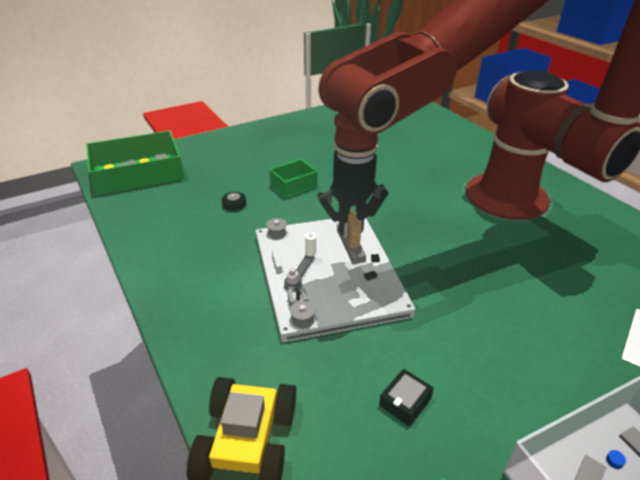

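Run:
```python
from h import *
p=np.array([.569,.0235,-.2975]);tt=lambda q:R.from_rotvec([0,0,-p[2]]).apply(np.atleast_2d(q)-[p[0],p[1],0])*1000
m=cam('wrist');o=get_obs()
print('tcp',tt(o['tool_pos']).round(1))
print('chips',tt(plane(m,[[375,277],[420,207],[374,88]],.033)).round(1))
print('scr end',tt(plane(m,[[287,181],[351,181]],.117)).round(1))
print('idler',tt(plane(m,[[185,145]],.085)).round(1))
print('front edge',tt(plane(m,[[482,0],[462,180]],.025)).round(1))
```

```text
tcp [[-36.2  31.9 125.1]]
chips [[ -75.1   52.    33. ]
 [-102.2    2.7   33. ]
 [ -68.1  -69.6   33. ]]
scr end [[-21.9 -21.4 117. ]
 [-48.4 -21.7 117. ]]
idler [[ 30.6 -35.2  85. ]]
front edge [[-130.5 -119.6   25. ]
 [-130.9  -14.5   25. ]]
```

```bash
python3 -m crank '[[[0,0,-0.03,0],[0,0,-0.055,0],[0,0,-0.066,0],[0,0,-0.070,0],[0,0,-0.071,0]]]';  python3 -m crank '[[[0,0,0,0],[0,0,0,0],[0,0,0,0]]]'
python3 - <<'E'
from h import *
for n in('wrist',):
  im,d=get_image(n);cv2.imwrite(f'pics/{n}4.png',im[:,:,::-1])
E
```

```text
t: 5.45
tool_pos: [0.5434, 0.0641, 0.0534]
tool_rot: [-0.995, 1.333, 0.996]
contact_force: [-0.4, -1.0, -2.7]
opening: 0.0192
t: 5.7
tool_pos: [0.5454, 0.0635, 0.056]
tool_rot: [-0.996, 1.329, 0.993]
contact_force: [0.2, 0.9, -2.2]
opening: 0.0195
```

View pics/wrist4.png

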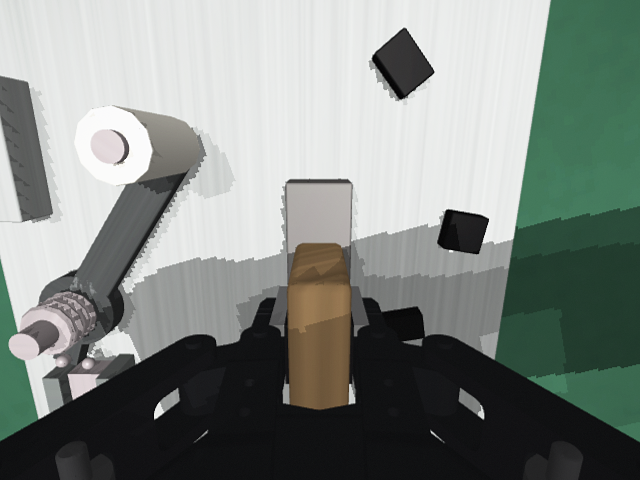

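```bash
python3 -m crank '[[[-0.0115,0.0035,-0.002,0],[-0.023,0.007,-0.002,0],[-0.0345,0.0105,-0.002,0],[-0.046,0.014,-0.002,0],[-0.0575,0.0175,-0.002,0]]]';  python3 -m crank '[[[-0.0165,0.005,0,0],[-0.033,0.01,0,0],[-0.0495,0.015,0,0],[-0.066,0.02,0,0],[-0.066,0.02,0,0]]]'
python3 - <<'E'
from h import *
for n in('wrist','side','scene'):
  im,d=get_image(n);cv2.imwrite(f'pics/{n}5.png',im[:,:,::-1])
E
```

```text
t: 6.17
tool_pos: [0.4868, 0.081, 0.0532]
tool_rot: [-0.995, 1.33, 0.993]
contact_force: [-0.5, -0.2, -1.4]
opening: 0.0193
t: 6.58
tool_pos: [0.4183, 0.1016, 0.0521]
tool_rot: [-0.995, 1.332, 0.996]
contact_force: [-0.1, -1.0, -2.1]
opening: 0.0192
```

View pics/wrist5.png

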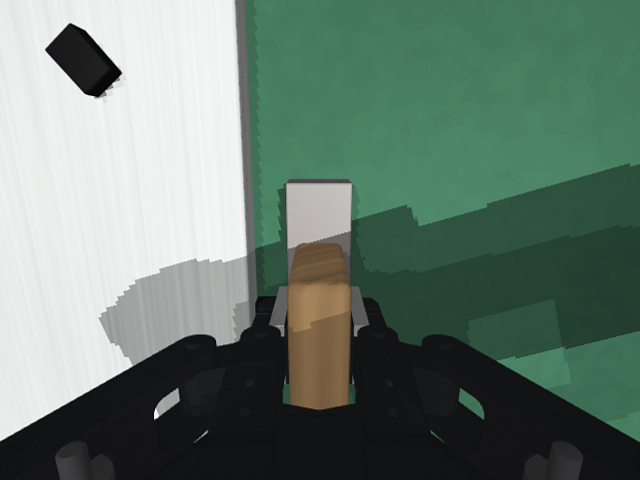

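View pics/side5.png

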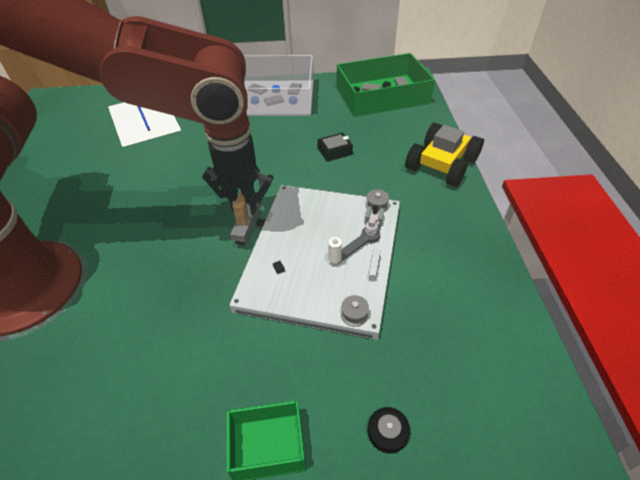

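```bash
python3 -m crank '[[[0,0,0.04,0],[0,0,0.07,0],[0.025,-0.03,0.07,0],[0.05,-0.06,0.07,0],[0.075,-0.09,0.07,0]]]';  python3 -m crank '[[[0.031,-0.039,0,0],[0.031,-0.039,0,0],[0.031,-0.039,0,0]]]'
python3 - <<'E'
from h import *
for n in('wrist','side','scene'):
  im,d=get_image(n);cv2.imwrite(f'pics/{n}6.png',im[:,:,::-1])
a=cv2.imread('pics/side6.png')[150:350,165:435];b=cv2.imread('pics/scene6.png')[170:370,290:560]
cv2.imwrite('pics/z6.png',np.vstack([cv2.resize(a,None,fx=1.5,fy=1.5),cv2.resize(b,None,fx=1.5,fy=1.5)]))
p=np.array([.569,.0235,-.2975]);tt=lambda q:R.from_rotvec([0,0,-p[2]]).apply(np.atleast_2d(q)-[p[0],p[1],0])*1000
print('tcp',tt(get_obs()['tool_pos']).round(1))
E
```

```text
t: 7.15
tool_pos: [0.4983, 0.0095, 0.1244]
tool_rot: [-0.997, 1.328, 0.992]
contact_force: [0.9, 0.4, -1.6]
opening: 0.02
t: 7.4
tool_pos: [0.5291, -0.0309, 0.123]
tool_rot: [-0.993, 1.332, 0.99]
contact_force: [0.0, 0.5, -1.7]
opening: 0.0195
tcp [[-25.8 -61.4 122. ]]
```

View pics/wrist6.png

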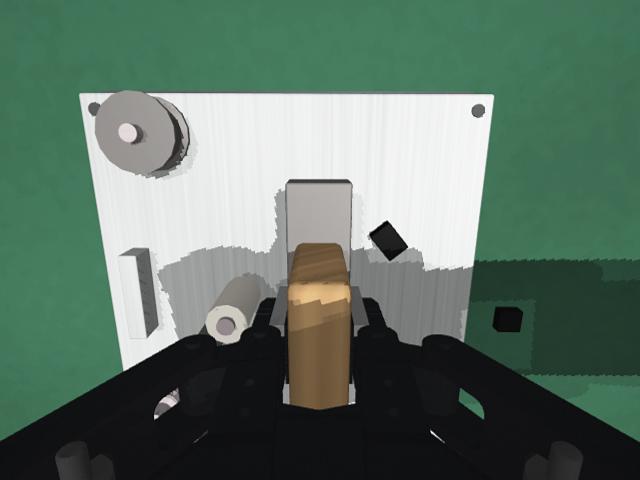

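View pics/z6.png

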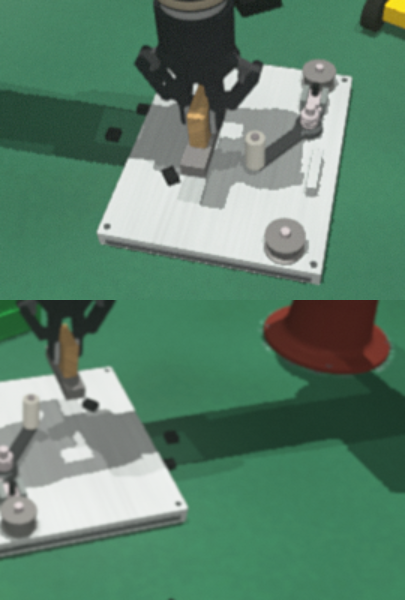

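```bash
python3 -m crank '[[[0,0,-0.03,0],[0,0,-0.055,0],[0,0,-0.068,0],[0,0,-0.072,0],[0,0,-0.072,0]]]'; python3 -m crank '[[[-0.0115,0.0035,0,0],[-0.023,0.007,0,0],[-0.0345,0.0105,0,0],[-0.046,0.014,0,0],[-0.0575,0.0175,0,0]]]';  python3 -m crank '[[[-0.018,0.0055,0,0],[-0.036,0.011,0,0],[-0.054,0.0165,0,0],[-0.072,0.022,0,0],[-0.08,0.0245,0,0]]]'; python3 -m crank '[[[0,0,0.04,0],[0,0,0.08,0],[0.03,-0.02,0.11,0],[0.06,-0.05,0.11,0],[0.08,-0.08,0.11,0]]]'
python3 - <<'E'
from h import *
for n in('wrist','side','scene'):
  im,d=get_image(n);cv2.imwrite(f'pics/{n}7.png',im[:,:,::-1])
a=cv2.imread('pics/side7.png')[150:350,165:435];b=cv2.imread('pics/scene7.png')[170:370,290:560]
cv2.imwrite('pics/z7.png',np.vstack([cv2.resize(a,None,fx=1.5,fy=1.5),cv2.resize(b,None,fx=1.5,fy=1.5)]))
E
```

```text
t: 7.97
tool_pos: [0.5262, -0.027, 0.0506]
tool_rot: [-0.995, 1.332, 0.996]
contact_force: [-0.4, 0.3, -3.0]
opening: 0.0198
t: 8.38
tool_pos: [0.4684, -0.0096, 0.0506]
tool_rot: [-0.996, 1.331, 0.995]
contact_force: [0.4, 0.3, -2.0]
opening: 0.0194
t: 8.8
tool_pos: [0.3868, 0.0152, 0.0497]
tool_rot: [-0.995, 1.332, 0.997]
contact_force: [-0.0, 1.4, -1.8]
opening: 0.0195
t: 9.22
tool_pos: [0.4735, -0.0628, 0.165]
tool_rot: [-1.0, 1.33, 0.984]
contact_force: [0.3, 0.5, -1.8]
opening: 0.0194
```

View pics/wrist7.png

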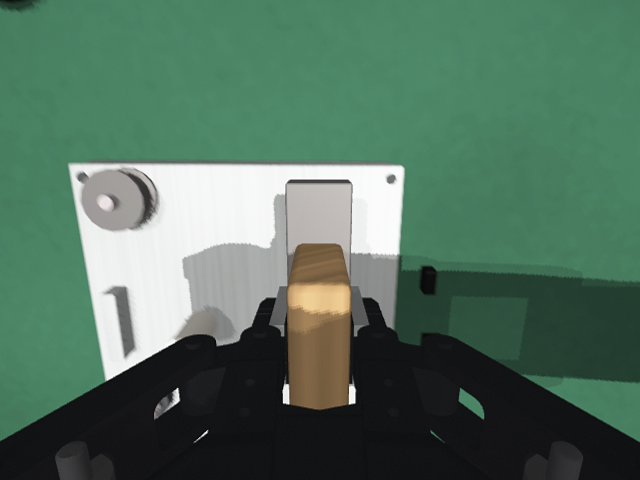

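View pics/z7.png

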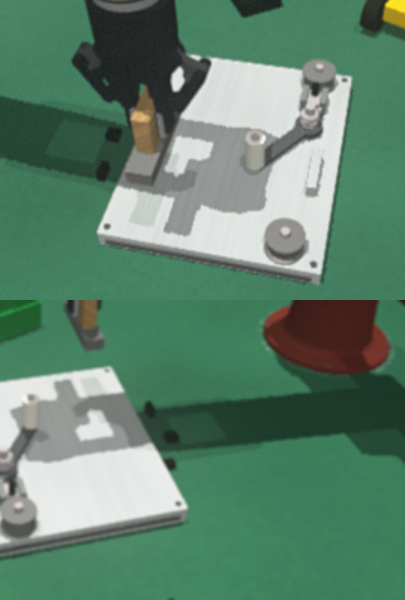

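```bash
python3 -m crank '[[[0,0.04,0,0],[0,0.08,0,0],[0,0.12,0,0],[0,0.16,0,0],[0,0.2,0,0]]]'; python3 -m crank '[[[0,0.04,0,0],[0,0.08,0,0],[0,0.12,0,0],[0,0.15,0,0],[0,0.17,0,0]]]';  python3 -m crank '[[[0,0.005,0,0],[0,0.005,0,0]]]'
python3 - <<'E'
from h import *
for n in('wrist','side','scene'):
  im,d=get_image(n);cv2.imwrite(f'pics/{n}8.png',im[:,:,::-1])
a=cv2.imread('pics/side8.png')[190:310,215:335];b=cv2.imread('pics/scene8.png')[190:320,350:460]
cv2.imwrite('pics/z8.png',np.hstack([cv2.resize(a,(480,480),interpolation=2),cv2.resize(b,(320,480),interpolation=2)]))
E
```

```text
t: 9.78
tool_pos: [0.4683, 0.1403, 0.1602]
tool_rot: [-0.994, 1.336, 0.991]
contact_force: [0.9, 0.0, -1.1]
opening: 0.0192
t: 10.2
tool_pos: [0.4677, 0.3112, 0.1603]
tool_rot: [-0.996, 1.335, 0.994]
contact_force: [0.5, 0.0, -2.6]
opening: 0.0191
t: 10.37
tool_pos: [0.4684, 0.3141, 0.1601]
tool_rot: [-0.996, 1.336, 0.993]
contact_force: [-0.0, -0.0, -3.0]
opening: 0.0193
```

View pics/wrist8.png

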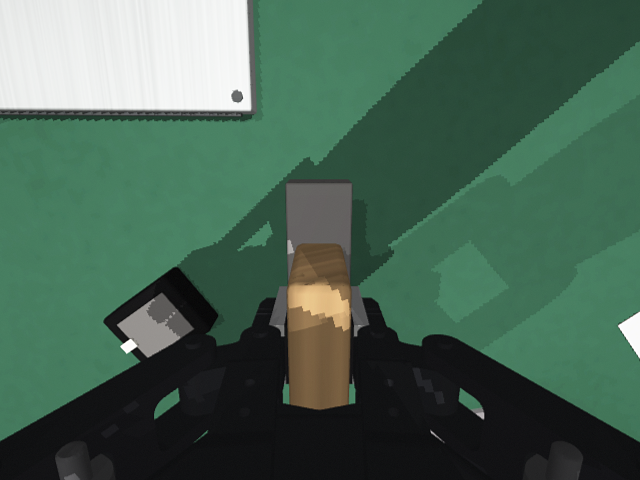

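View pics/z8.png

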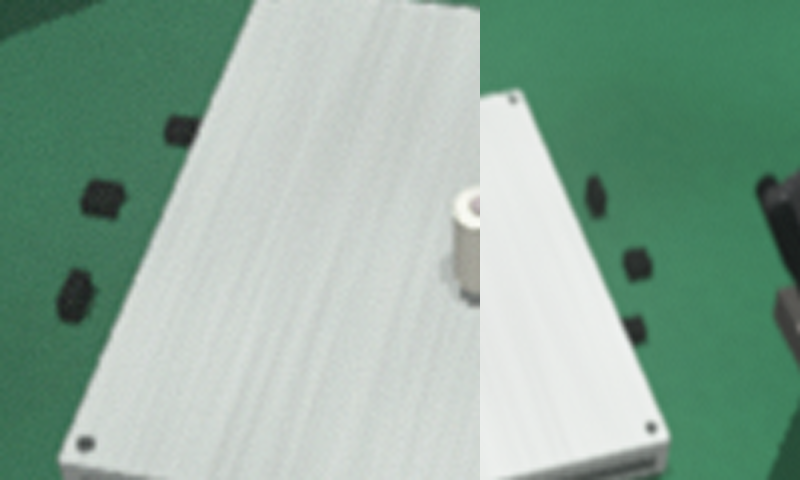

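Run:
```python
from h import *
p=np.array([.569,.0235,-.2975]);tt=lambda q:R.from_rotvec([0,0,-p[2]]).apply(q-[p[0],p[1],0])*1000
for n in('side','scene'):
  m=cam(n);im,d=get_image(n);P=cloud(m,d);hsv=cv2.cvtColor(im,cv2.COLOR_RGB2HSV)
  np.savez(f'pics/{n}9.npz',im=im,d=d)
  Q=tt(P.reshape(-1,3)).reshape(P.shape)
  w=((hsv[...,2]<60)&(Q[...,0]<-115)&(Q[...,0]>-230)&(abs(Q[...,1])<120)&(Q[...,2]<45)&(d>0)).astype(np.uint8)
  k,l,s,c=cv2.connectedComponentsWithStats(w)
  for i in range(1,k):
    if s[i,4]>10:
      q=Q[l==i];print(n,s[i],c[i].round(1),'mean',q.mean(0).round(1),'z pct',np.percentile(q[:,2],[5,25,50,75,95]).round(1),'x',q[:,0].min().round(),q[:,0].max().round(),'ray@z5',tt(plane(m,c[i],.008)).round(1))
```

```text
side [257 219   7   7  38] [259.7 222.3] mean [-146.7   52.1    9.4] z pct [ 4.5  8.8 10.1 11.  11.6] x -153.0 -140.0 ray@z5 [[-147.2   53.4    8. ]]
side [236 235  10   9  72] [240.2 239.3] mean [-170.2   -1.     9.4] z pct [ 4.5  8.5  9.9 11.  12. ] x -180.0 -163.0 ray@z5 [[-1.708e+02  1.000e-01  8.000e+00]]
side [230 258   8  13  80] [233.5 263.8] mean [-159.9  -65.7   12.5] z pct [ 3.2  8.9 14.7 16.1 17.7] x -166.0 -156.0 ray@z5 [[-161.9  -62.4    8. ]]
scene [387 239   6   9  37] [389.4 243.1] mean [-157.7  -56.    10.8] z pct [ 2.7  7.  12.1 14.2 17.3] x -162.0 -155.0 ray@z5 [[-159.2  -59.3    8. ]]
scene [400 258   8   7  47] [403.6 261.3] mean [-167.8    7.1    7.5] z pct [ 2.7  6.5  8.1  8.9 10.2] x -176.0 -161.0 ray@z5 [[-167.6    7.6    8. ]]
scene [400 277   6   6  25] [403.  279.1] mean [-145.4   60.9    8.1] z pct [ 3.7  6.9  8.6  9.6 10.6] x -150.0 -140.0 ray@z5 [[-145.4   60.8    8. ]]
```

```bash
python3 -m crank '[[[0,0,-0.04,0],[0,0,-0.08,0],[0,0,-0.11,0],[0,0,-0.124,0],[0,0,-0.13,0]]]'; python3 -m crank '[[[0,0,-0.002,0],[0,0,-0.003,0],[0,0,-0.003,0],[0,0,-0.003,0]]]'
```

```text
t: 11.03
tool_pos: [0.4678, 0.3103, 0.0264]
tool_rot: [-0.992, 1.344, 0.99]
contact_force: [-0.2, -0.9, -1.2]
opening: 0.0194
t: 11.37
tool_pos: [0.4717, 0.3132, 0.0293]
tool_rot: [-0.993, 1.333, 0.988]
contact_force: [0.4, 0.2, -1.9]
opening: 0.0191
```

```bash
for i in 1 2; do python3 -m crank '[[[0,0,-0.0015,0],[0,0,-0.0015,0],[0,0,-0.0015,0]]]' | egrep 'pos|force'; done
```

```text
tool_pos: [0.4705, 0.3128, 0.0263]
contact_force: [-0.0, -1.3, -2.1]
tool_pos: [0.4708, 0.3129, 0.0253]
contact_force: [-2.9, -1.0, 5.0]
```

Contact is established (z force +5 N). Release and retreat.

```bash
python3 -m crank '[[[0,0,0,0],[0,0,0,0],[0,0,0,0],[0,0,0,0],[0,0,0,0]]]' 1 60; python3 -m crank '[[[0,0,0,0],[0,0,0.01,0],[0,0,0.04,0],[0,0,0.08,0],[0,0,0.12,0]]]'; python3 -m crank '[[[0,0,0.02,0],[0,0,0.02,0]]]' 0 40
python3 - <<'E'
from h import *
for n in('side','scene','wrist'):
  im,d=get_image(n);cv2.imwrite(f'pics/{n}10.png',im[:,:,::-1])
E
```

```text
t: 12.28
tool_pos: [0.4701, 0.3126, 0.0241]
tool_rot: [-0.993, 1.337, 0.989]
contact_force: [-0.1, -0.4, -0.3]
opening: 0.0785
t: 12.7
tool_pos: [0.4692, 0.3121, 0.1451]
tool_rot: [-0.993, 1.339, 0.99]
contact_force: [0.2, 0.7, -0.7]
opening: 0.0858
t: 12.87
tool_pos: [0.4739, 0.3145, 0.1727]
tool_rot: [-0.993, 1.323, 0.985]
contact_force: [0.8, 0.4, 1.0]
opening: 0.064
```

View pics/wrist10.png

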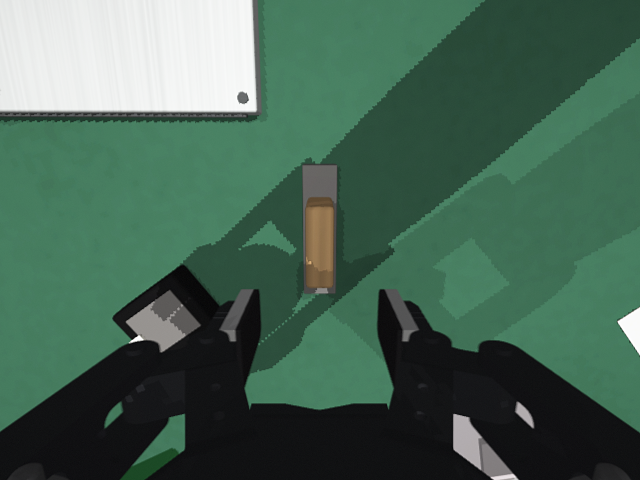

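View pics/scene10.png

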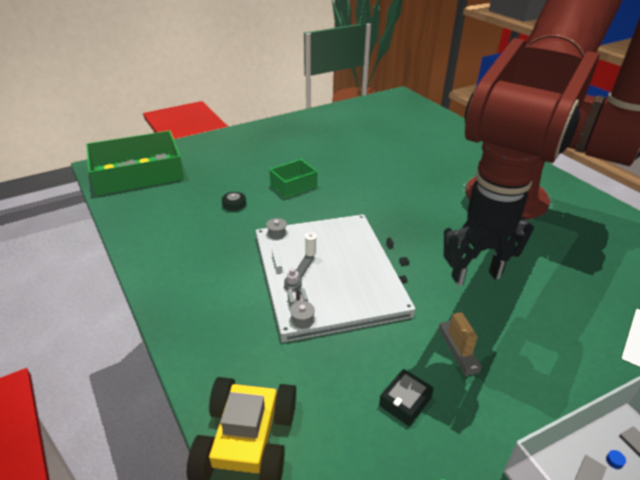

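```bash
python3 -m crank '[[[0,0,0,-7],[0,0,0,-14],[0,0,0,-21],[0,0,0,-28],[0,0,0,-35]]]' 0 60 | tail -1; python3 -m crank '[[[0,0,0,-7],[0,0,0,-14],[0,0,0,-21],[0,0,0,-28],[0,0,0,-35]]]'|tail -1;python3 -m crank '[[[0,0,0,-7],[0,0,0,-14],[0,0,0,-20],[0,0,0,-20],[0,0,0,-20]]]'
cat > tr.py <<'E'
from h import *
p=np.array([.569,.0235,-.2975])
o=get_obs();M=R.from_rotvec(o['tool_rot']).as_matrix();print(o['tool_pos'].round(4),o['q'].round(2),'jaw',np.degrees(np.arctan2(M[1,1],M[0,1])).round(1))
print('tcp trainer mm',(R.from_rotvec([0,0,-p[2]]).apply(o['tool_pos']-[p[0],p[1],0])*1000).round(1))
a=0
for q in ([-20,-34],[8,-33],[22.8,-41.5],[38.9,-47.1],[54.8,-49.7]):
    b=(R.from_rotvec([0,0,p[2]]).apply(np.array([*q,0])/1000)+[p[0],p[1],0]);print(q,b[:2].round(4),(b-o['tool_pos'])[:2].round(4))
E
python3 tr.py
```

```text
opening: -0.0001
opening: -0.0001
t: 14.27
tool_pos: [0.4691, 0.3121, 0.1622]
tool_rot: [0.227, 1.566, -0.229]
contact_force: [-0.1, -0.1, -0.8]
opening: -0.0001
[0.4691 0.3121 0.1622] [ 0.45 -0.04  1.82  0.    1.36 -0.83] jaw 73.4
tcp trainer mm [-180.1  246.6  162.2]
[-20, -34] [ 0.5399 -0.0031] [ 0.0708 -0.3152]
[8, -33] [ 0.567  -0.0104] [ 0.0978 -0.3225]
[22.8, -41.5] [ 0.5786 -0.0229] [ 0.1095 -0.3349]
[38.9, -47.1] [ 0.5924 -0.0329] [ 0.1232 -0.345 ]
[54.8, -49.7] [ 0.6068 -0.0401] [ 0.1377 -0.3521]
```

```bash
python3 -m crank '[[[0.005,-0.04,0,0],[0.015,-0.08,0,0],[0.025,-0.12,0,0],[0.035,-0.16,0,0],[0.045,-0.2,0,0]]]'|tail -1; python3 -m crank '[[[0.01,-0.04,0,0],[0.02,-0.08,0,0],[0.025,-0.115,0,0],[0.025,-0.115,0,0],[0.025,-0.115,0,0]]]'; python3 -m crank '[[[0,0,-0.04,0],[0,0,-0.075,0],[0,0,-0.095,0],[0,0,-0.105,0],[0,0,-0.11,0]]]'; python3 -m crank '[[[0,0,0,0],[0,0,0,0]]]'|tail -1; python3 tr.py;  python3 - <<'E'
from h import *
for n in('side','scene','wrist'):
  im,d=get_image(n);cv2.imwrite(f'pics/{n}11.png',im[:,:,::-1])
E
```

```text
opening: -0.0
t: 15.1
tool_pos: [0.5399, -0.0039, 0.1634]
tool_rot: [0.232, 1.564, -0.231]
contact_force: [-0.2, 0.1, 1.5]
opening: -0.0001
t: 15.52
tool_pos: [0.5384, -0.0009, 0.0518]
tool_rot: [0.229, 1.567, -0.228]
contact_force: [-0.7, -0.0, 0.6]
opening: 0.0001
opening: 0.0001
[ 0.5412 -0.0019  0.0556] [-0.14  0.03  1.94  0.    1.17 -1.42] jaw 73.3
tcp trainer mm [-19.1 -32.4  55.6]
[-20, -34] [ 0.5399 -0.0031] [-0.0013 -0.0012]
[8, -33] [ 0.567  -0.0104] [ 0.0258 -0.0085]
[22.8, -41.5] [ 0.5786 -0.0229] [ 0.0374 -0.021 ]
[38.9, -47.1] [ 0.5924 -0.0329] [ 0.0512 -0.031 ]
[54.8, -49.7] [ 0.6068 -0.0401] [ 0.0656 -0.0382]
```

View pics/wrist11.png

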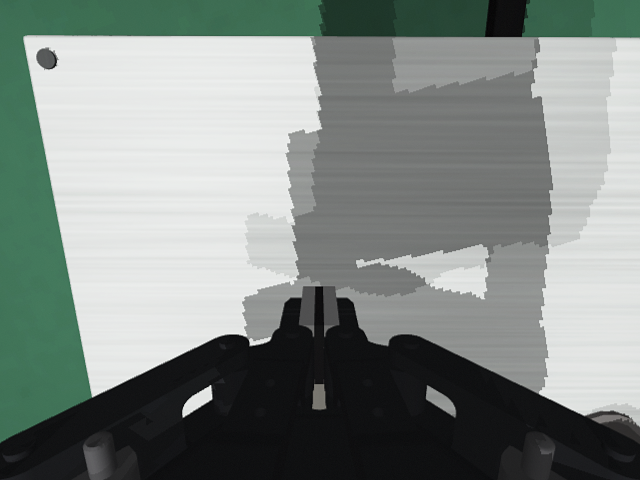

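View pics/side11.png

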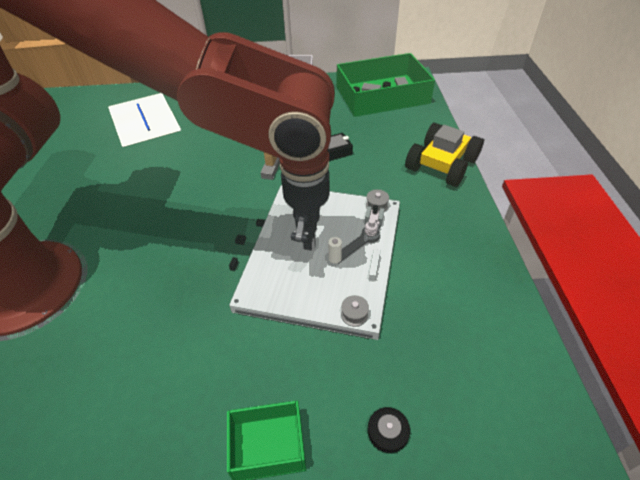

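```bash
python3 -m crank '[[[0.008,-0.004,-0.002,0],[0.015,-0.007,-0.003,0],[0.021,-0.009,-0.003,0],[0.026,-0.011,-0.003,0],[0.026,-0.011,-0.003,0]]]'; python3 -m crank '[[[0.003,-0.003,0,0],[0.006,-0.006,0,0],[0.009,-0.009,0,0],[0.012,-0.0115,0,0],[0.012,-0.0115,0,0]]]'; python3 tr.py | head -2
```

```text
t: 16.25
tool_pos: [0.5656, -0.0139, 0.051]
tool_rot: [0.231, 1.567, -0.23]
contact_force: [-6.1, 0.8, 3.4]
opening: -0.0001
t: 16.67
tool_pos: [0.5757, -0.0259, 0.0503]
tool_rot: [0.229, 1.571, -0.232]
contact_force: [-10.0, -2.5, 5.5]
opening: 0.0
[ 0.5757 -0.0259  0.0503] [-0.17  0.13  1.85 -0.    1.17 -1.45] jaw 73.2
tcp trainer mm [ 20.9 -45.3  50.3]
```

```bash
python3 -m crank '[[[0.004,-0.003,0,0],[0.008,-0.005,0,0],[0.012,-0.007,0,0],[0.015,-0.008,0,0],[0.015,-0.008,0,0]]]'; python3 -m crank '[[[0.004,-0.002,0,0],[0.008,-0.004,0,0],[0.012,-0.006,0,0],[0.015,-0.007,0,0],[0.015,-0.007,0,0]]]'; python3 -m crank '[[[0,0,0,0],[0,0,0,0],[0,0,0,0]]]'; python3 tr.py | head -2;  python3 - <<'E'
from h import *
for n in('side','scene'):
  im,d=get_image(n);cv2.imwrite(f'pics/{n}12.png',im[:,:,::-1])
a=cv2.imread('pics/side12.png')[170:350,225:415];b=cv2.imread('pics/scene12.png')[200:350,240:430]
cv2.imwrite('pics/z12.png',np.hstack([cv2.resize(a,(400,379),interpolation=2),cv2.resize(b,(400,379),interpolation=2)]))
E
```

```text
t: 17.08
tool_pos: [0.5895, -0.0339, 0.0488]
tool_rot: [0.229, 1.573, -0.232]
contact_force: [-9.9, -3.1, 0.6]
opening: 0.0
t: 17.5
tool_pos: [0.605, -0.0407, 0.0488]
tool_rot: [0.23, 1.572, -0.232]
contact_force: [-8.4, -2.6, 0.6]
opening: -0.0001
t: 17.75
tool_pos: [0.6047, -0.0406, 0.0488]
tool_rot: [0.23, 1.572, -0.232]
contact_force: [-8.4, -1.9, 0.2]
opening: -0.0004
[ 0.6047 -0.0406  0.0488] [-0.19  0.19  1.78 -0.    1.18 -1.47] jaw 73.2
tcp trainer mm [ 52.9 -50.8  48.8]
```

View pics/z12.png

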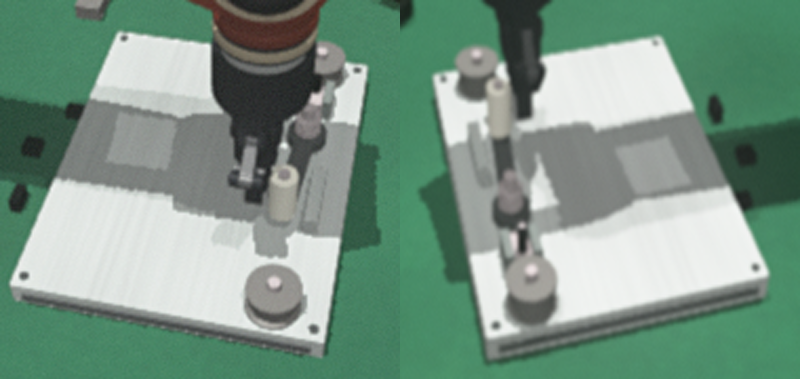

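Run:
```python
from h import *
p=np.array([.569,.0235,-.2975]);tt=lambda q:(R.from_rotvec([0,0,-p[2]]).apply(q-[p[0],p[1],0])*1000)
ref={'side':(335.4,241.2),'scene':(310.8,236)}
for n,uv in(('side',(360.9,253.6)),('scene',(286.1,234.8))):
    q=tt(plane(cam(n),uv,.085))[0]; r=tt(plane(cam(n),ref[n],.085))[0]
    a=lambda q:np.arctan2(q[1]-45,q[0]-85)
    print(n,q.round(1),'rest',r.round(1),'theta',a(q)-np.arctan2(-78,-54),'rel',a(q)-a(r))
```

```text
side [ 78.6 -52.   85. ] rest [ 30.2 -33.2  85. ] theta 0.5393708692299646 rel 0.5452369017370702
scene [ 78.8 -45.2  85. ] rest [ 30.4 -29.6  85. ] theta 0.5373599351817693 rel 0.5638264338246635
```

Run:
```python
import cv2,numpy as np
a=cv2.imread('pics/side12.png');b=cv2.imread('pics/scene12.png')
cv2.imwrite('pics/f12.png',np.hstack([cv2.resize(a,(400,300)),cv2.resize(b,(400,300))]))
```

```text
(no output)
```

View pics/f12.png

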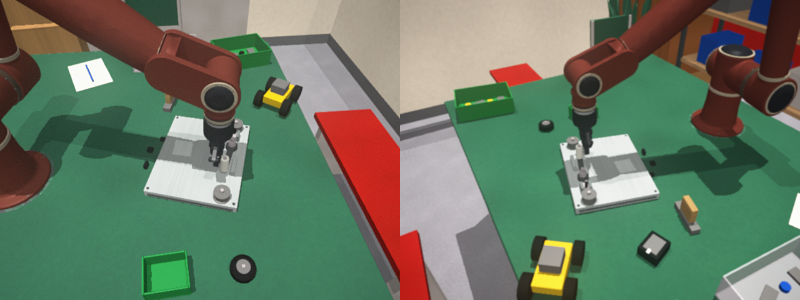

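The scraper is upright at (688,213), the chips are on the table in front of the plate, and the bin, wheel and battery box haven't moved. The fingers are still pressing the roller, so I'm handing the job in.

```bash
python3 -c "
from station import *
o=get_obs();print(o['t'],o['contact_force']);print(finish_job())"
```

```text
17.85 [-8.02463842 -2.19893366 -0.14507862]
the job is handed in; nothing more can be done
None
```

The job is handed in at 17.85 s, with the fingers still holding the tensioner arm past its click; the station gave no verdict.

- **Chips:** I swept them off the plate's front edge with the scraper block in two strokes. The depth readings put all three on the table with their tops at 18 mm or less, so their centres are below 18 mm. Two lie flat. The third stands on its narrow side at about x -160 mm in the trainer's frame, clear of the plate. None leans on the plate's edge.
- **Scraper:** I set it down at about (0.47, 0.31) m in the world frame and released it after feeling contact with the table. The pictures show it standing upright.
- **Tensioner:** I pushed the roller back with the closed fingers. The two camera views put the arm at about 0.54 to 0.56 rad, which is past the click and short of the hard stop. The force reading was about 8.3 N, within the 7 to 9 N expected past the click.
- **Bystanders:** The bin, wheel and battery box look unmoved in the last pictures; I judged this by eye and did not measure it.

The two cameras disagreed by up to about 7 mm along the trainer's y. That changed the tensioner angle by less than 0.03 rad. No check failed.

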